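# Shut the dry bath's door and rock its stuck tube block free

## Task

On the lab bench, first push the dry bath's open chamber door shut until it seats on its catch. Then take the tube block that is stuck between the two clamp cheeks by its black handle, rock it from side to side until both cheeks have given way, and lift it just clear, straight above its well: finish while still holding it there, upright and still, with its foot about 20 mm above the cheeks. Leave everything else on the bench and on the dry bath as it stands.

Things in the scene. Friction and masses are not known exactly. Their poses are not given: they have to be found in the camera images.
- heater: Dry bath, a white bench heater, fixed. Origin: centre of its underside. Base 200 (x) x 300 (y) x 50 mm; its top is the deck, with the well at (0, -75) mm. A chamber housing 160 mm long (x) stands on the deck from y = 68 to 145 mm, up to z = 208 mm; its open side faces heater -y and is closed by the door. All else on it is lower: door 190, block handle 162 mm.
- well (a point): Centre of the well's floor (heater frame 0, -75, 38 mm); axes as the heater's. The well is a slot 63 (x) x 21 (y) mm, 12 mm deep, taking the block's foot with 1.5 mm play all round. A seated block's handle top is 124 mm above this point, the cheeks' tops 78 mm.
- block: Aluminium tube block, 0.3 to 0.6 kg. Origin: centre of its foot's underside, starts on the well's floor; axes as the heater's. Foot 60 (x) x 18 (y) x 14 mm tall; body 70 x 44 mm from z = 14 to 64 mm; black handle 30 (x) x 14 (y) mm from 64 to 124 mm, central. Pulled straight it rises 4 mm and catches under the cheeks' lips. Leaned about its x axis, on its foot, it pushes the cheek there outward.
- cheek_left (a joint): Steel clamp cheek at the block's heater +y side: plate 50 (x) x 8 (y) mm from the deck to 116 mm above the bench, 0.5 mm from the block; its top lip, 10 mm thick, reaches 4 mm over the block's edge, 4 mm above it. Value: slid outward (+y), 0 clamped to 0.006 m open. Slides stiffly (6 N), stays where pushed. Leaning the block 0.1 to 0.12 rad its way opens it fully.
- cheek_right (a joint): The same cheek at the block's heater -y side, sliding outward to -y, 0 to 0.006 m. The block, upright, passes the lips once both cheeks have opened (4 mm or more each); one alone is not enough.
- door (a joint): Chamber door angle, rad: 0 shut, up to 1.5 open. Grey upright panel 105 long x 12 thick x 135 mm tall, from 54.5 to 189.5 mm above the bench. At angle a it runs from its upright hinge along (cos a, -sin a) in the heater frame; the outer face looks along (-sin a, -cos a). Open, it blocks the way to the block. Free-swinging; at 0.13 to 0.06 rad a ball catch resists (5 N), then snaps it shut.
- door_hinge (a point): Point on the door's hinge line, in the middle of the panel's thickness and height (heater frame -62, 63, 122 mm); axes turn with the door.
- door_edge (a point): Middle of the door's free upright edge, on its outer face, 105 mm from the hinge; moves with the door.
- wash_bottle: Bystander, not to be disturbed: brown plastic bottle, white cap, 68 mm across, 190 mm tall. Origin: centre of its underside.
- reagent_jar: Bystander, not to be disturbed: clear jar, 60 mm across, 90 mm tall. Origin: centre of its underside.
- beaker: Bystander, not to be disturbed: clear glass beaker, 64 mm across, 80 mm tall. Origin: centre of its underside.
- paper_roll: Bystander, not to be disturbed: white paper roll standing upright, 52 mm across, 100 mm tall. Origin: centre of its underside.
- spare_block: Bystander, not to be disturbed: spare aluminium tube block without handle, 70 x 44 x 50 mm, lying on the bench. Origin: centre of its underside.
- collar: Bystander, not to be disturbed: small steel ring, 28 mm across, 12 mm tall, on the heater's deck. Origin: centre of its underside.
- vial: Bystander, not to be disturbed: small brown vial, 22 mm across, 36 mm tall, on the heater's deck. Origin: centre of its underside.
Things that resemble listed ones, but are neither listed nor needed, are in the scene too. What is shaped like the block but purple is not meant.

How it is judged:
By the outcome, as a careful person would: the job done as asked, in the order asked, and still so for the second after the job is handed in, while the arm keeps its last pose, push and grip.
It also fails if it takes over 64 s, if anything falls off the work surface, if the arm or the gripper's body presses on something with over 40 N, if the wrist force passes 120 N, or if a joint passes its speed limit or range.

## Robot

A 7-joint arm with a two-finger parallel gripper is mounted at the origin on the work surface. World frame = base frame: x ahead of the robot, y to its left, z up, the work surface at z = 0. Lengths are in m, angles in rad, forces in N, time in s.
With the tool pointing down it reaches from about 0.35 to 0.9 m from the base axis. Payload 8.1 kg.
Tool frame: the origin (TCP) lies at the very end of the fingers, on their centre line; the grasp point (between the pads) lies 19 mm behind it; z points along the fingers, y is the direction in which the jaws open and shut (so a half turn about z gives the same grasp; the last joint's range is limited). The gripper opens to 92 mm and grips with 3 to 60 N. Pads are 19 mm wide; open, the fingers measure 130 mm over their backs; the gripper's body (75 mm by 190 mm) begins 47 mm behind the grasp point.
Start: joints at [-1.259, 0.434, 0.025, 1.573, -0.012, 1.134, -0.075], TCP at [0.252, 0.572, 0.227] pointing down, gripper open.
Joint ranges: [-2.62, 2.62], [-0.44, 2.09], [-1.27, 1.32], [0.08, 2.57], [-1.32, 4.46], [0.12, 2], [-2.74, 2.74]. Speed limits (rad/s): [2.22, 2.22, 3.01, 3.01, 3.14, 3.14, 3.14].

## Interface

Orientations are given as a rotation vector (axis times angle).
In Python, from cell import observe, get_image, sign_off gives the robot as it stands.
- The arm moves only by the tool arm_command, never from a script. Its argument "deltas" is a list of rows, each an object with "xyz": the shift along the tool's x, y, z in cm, a list of three; "turn": the turn about the tool's z in degrees; "jaw": the closure in counts, from 0 (fully open) to 255 (shut). A call has 1 to 5 rows; each row is the pose to reach, as a shift and turn from the pose measured when the call began, along the tool's axes at that moment; what a row does not reach only later rows make up. A row lasts 1/12 s, in which the tool goes at most 41.7 mm and 7.16 degrees, less where a joint would pass 70% of its speed; a pose out of reach is approached as far as the arm can. A call with a gripper value outside its range is refused whole. The fingers move at their own pace and stop on an object; "force" is the grip in N (left out, the last holds). Time passes only in rows, so rows that repeat a pose let the fingers close. It gives the time, the measured TCP pose, the force and the opening at its end, in the units of the state.
- observe(): the state, without advancing time (a new reading comes with each control period).
- get_image(name): name is "side" or "top" or "wrist"; returns a dict with "frame" (400x640x3 uint8, red, green, blue), "depth" (400x640 float32, m along the optical axis (not along the pixel's ray), 0 where there is no reading), "camera_matrix" (3x3 intrinsics, pixels), "cam_to_world" (4x4, takes a point from camera to world coordinates). Camera axes: x right, y up, looking along -z (the intrinsics and any distortion apply to the point x, -y, -z); pixel columns grow to the right and rows downward; lengths in m; the calibration is good to about 2 mm. The wrist camera is an equidistant fisheye: a pixel r from the principal point sees the ray r / f radians off the axis. A picture is of the moment at which its call begins.
- sign_off(): hands the job in, once; it reports no verdict.
The state is a dict: "clock": time; "joints": joint angles; "dq": joint speeds; "joint_efforts": joint torques, N m; "position": TCP position; "ee_rot": TCP orientation; "force": force on the tool from outside, world axes, zero at the start; "ft_torque": the same for the moment, N m; "width": opening from 0.0 (shut) to 1.0 (fully open).
Only numpy, scipy, OpenCV 4.12 (cv2) and the standard library are available. Lean on these libraries where they do the work, as an engineer would, in place of code of your own. Each camera call takes 0.05 s, during which the arm holds its last target.

## Working session

There is one attempt and no reset: what is moved stays moved. The work goes in short steps, Python scripts to look and compute and a tool call to move; the robot and the scene stay as the last step left them, time stands still between calls to the robot, and variables do not carry over. Pictures are saved under pics/ and viewed, and the job is handed in when it is done.

Besides the shell and the picture viewer there is one more tool, called after "Request:" in YAML: its name, and indented under it one key for each argument. arm_command: Moves the arm, as the interface text tells. Its arguments: {"type":"object","properties":{"deltas":{"type":"array","items":{"type":"object","properties":{"xyz":{"type":"array","items":{"type":"number"}},"turn":{"type":"number"},"jaw":{"type":"number"}}}},"force":{"type":"number"}},"required":["deltas"]}

```bash
ls; mkdir -p pics
python3 - <<'E'
from cell import observe, get_image
import cv2, numpy as np
print(observe())
for n in ["side","top","wrist"]:
    im=get_image(n); cv2.imwrite(f"pics/{n}0.png",im["frame"][:,:,::-1])
    np.savez(f"pics/{n}0.npz",**im)
    print(n,im["camera_matrix"],im["cam_to_world"])
E
```

```text
pics
{'clock': 0.0, 'joints': array([-1.25857426,  0.43523565,  0.02497452,  1.57409518, -0.01160854,
        1.13398528, -0.07510483]), 'dq': array([-0.00106498,  0.00054096,  0.00263434,  0.00189272,  0.00046234,
       -0.00168305,  0.00061413]), 'joint_efforts': array([ 2.49044597e-04, -6.67844653e+01,  9.84877758e-01, -3.14481604e+01,
       -6.05762657e-02,  4.26957000e-02,  1.82357335e-04]), 'position': array([0.25173775, 0.57150552, 0.22593786]), 'ee_rot': array([-6.47022147e-01, -3.07404710e+00,  2.46102624e-03]), 'force': array([1.45312908, 0.30578478, 0.06598086]), 'ft_torque': array([ 0.03879984, -0.02450576,  0.00136711]), 'width': 0.9996878905623532}
side [[372.71999881   0.         319.09852385]
 [  0.         372.71999881 199.95268637]
 [  0.           0.           1.        ]] [[ 0.96809187  0.18095968 -0.17335432  0.45972701]
 [-0.25059025  0.69456816 -0.67437348 -0.61184549]
 [-0.00162802  0.69629639  0.71775253  0.78113368]
 [ 0.          0.          0.          1.        ]]
top [[361.390597     0.         318.56683197]
 [  0.         361.390597   197.70407805]
 [  0.           0.           1.        ]] [[ 0.02788596  0.98095803 -0.19220746  0.39317979]
 [-0.99960757  0.02685383 -0.00797333  0.01998842]
 [-0.00265999  0.19235438  0.98132192  1.13332152]
 [ 0.          0.          0.          1.        ]]
wrist [[309.70691629   0.         321.90388319]
 [  0.         309.70691629 196.42910233]
 [  0.           0.           1.        ]] [[ 0.40365144 -0.87372178 -0.2714328   0.17751174]
 [ 0.91490978  0.38470854  0.122227    0.60450483]
 [-0.00236988 -0.29767363  0.95466475  0.38418983]
 [ 0.          0.          0.          1.        ]]
```

View pics/side0.png

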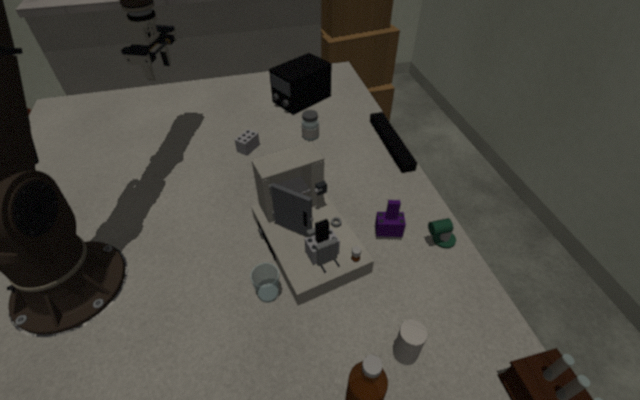

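View pics/top0.png

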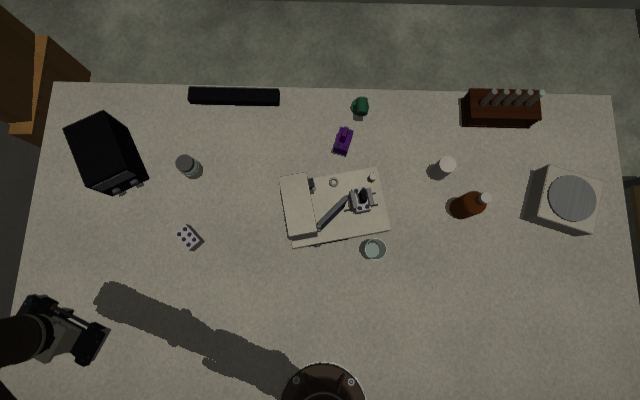

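View pics/wrist0.png

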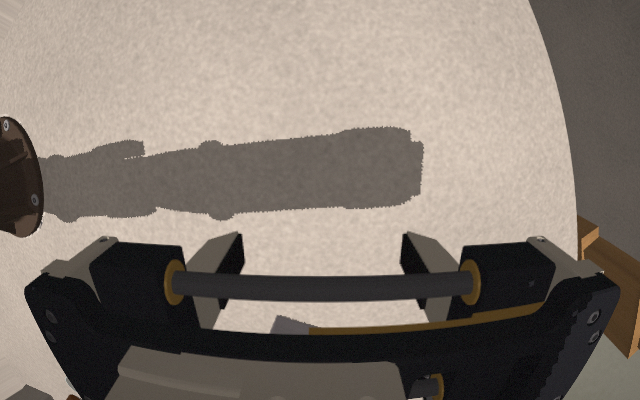

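```bash
cat > h.py <<'E'
import numpy as np, cv2
from cell import observe, get_image
def ray(im,u,v):
    K=im["camera_matrix"];T=im["cam_to_world"]
    d=np.array([(u-K[0,2])/K[0,0],-(v-K[1,2])/K[1,1],-1.0])
    return T[:3,3],T[:3,:3]@d
def plane(im,u,v,z):
    o,d=ray(im,u,v); return o+d*(z-o[2])/d[2]
def cloud(im):
    K=im["camera_matrix"];T=im["cam_to_world"];D=im["depth"]
    v,u=np.mgrid[0:D.shape[0],0:D.shape[1]]
    p=np.stack([(u-K[0,2])/K[0,0]*D,-(v-K[1,2])/K[1,1]*D,-D],-1)
    P=p@T[:3,:3].T+T[:3,3]; P[D<=0]=np.nan
    return P
def crop(im,u0,u1,v0,v1,name,s=6,g=1.8):
    f=im["frame"][v0:v1,u0:u1,::-1].astype(float)*g
    f=cv2.resize(np.clip(f,0,255).astype(np.uint8),None,fx=s,fy=s,interpolation=cv2.INTER_CUBIC)
    for u in range((u0+9)//10*10,u1,10): cv2.putText(f,str(u),((u-u0)*s,8),0,.3,(0,0,255),1); cv2.line(f,((u-u0)*s,10),((u-u0)*s,16),(0,0,255),1)
    for v in range((v0+9)//10*10,v1,10): cv2.putText(f,str(v),(0,(v-v0)*s+4),0,.3,(0,0,255),1); cv2.line(f,(20,(v-v0)*s),(26,(v-v0)*s),(0,0,255),1)
    cv2.imwrite("pics/"+name,f)
E
python3 - <<'E'
from h import *
t=dict(np.load("pics/top0.npz")); s=dict(np.load("pics/side0.npz"))
crop(t,265,395,160,255,"top0c.png"); crop(s,235,385,140,310,"side0c.png",4)
for im in (t,s):
    P=cloud(im); 
    ok=np.isfinite(P[...,2])
    for z in (0.05,0.208):
        m=(ok&(abs(P[...,2]-z)<0.004)&(P[...,0]>0.3)&(P[...,0]<0.8)&(abs(P[...,1])<0.3)).astype(np.uint8)
        m=cv2.morphologyEx(m,cv2.MORPH_OPEN,np.ones((3,3)))
        q=P[m>0][:,:2].astype(np.float32); r=cv2.minAreaRect(q*1000)
        print(z,len(q),r, cv2.boxPoints(r).round(1).tolist())
E
```

```text
0.05 3291 ((583.119873046875, -29.2493896484375), (200.57647705078125, 286.3811950683594), 12.252236366271973) [[454.70001220703125, 89.4000015258789], [515.5, -190.5], [711.5, -147.89999389648438], [650.7000122070312, 132.0]]
0.208 1673 ((558.4931640625, 82.87591552734375), (160.14764404296875, 74.74052429199219), 12.126136779785156) [[472.3999938964844, 102.5999984741211], [488.1000061035156, 29.5], [644.5999755859375, 63.20000076293945], [628.9000244140625, 136.1999969482422]]
0.05 4094 ((583.5557250976562, -24.396713256835938), (201.2881317138672, 302.420166015625), 12.137247085571289) [[453.3999938964844, 102.30000305175781], [517.0, -193.39999389648438], [713.7000122070312, -151.10000610351562], [650.2000122070312, 144.60000610351562]]
0.208 1397 ((560.4573974609375, 80.15160369873047), (159.88348388671875, 78.93318939208984), 12.046293258666992) [[474.0, 102.0999984741211], [490.5, 24.899999618530273], [646.9000244140625, 58.20000076293945], [630.4000244140625, 135.39999389648438]]
```

View pics/top0c.png

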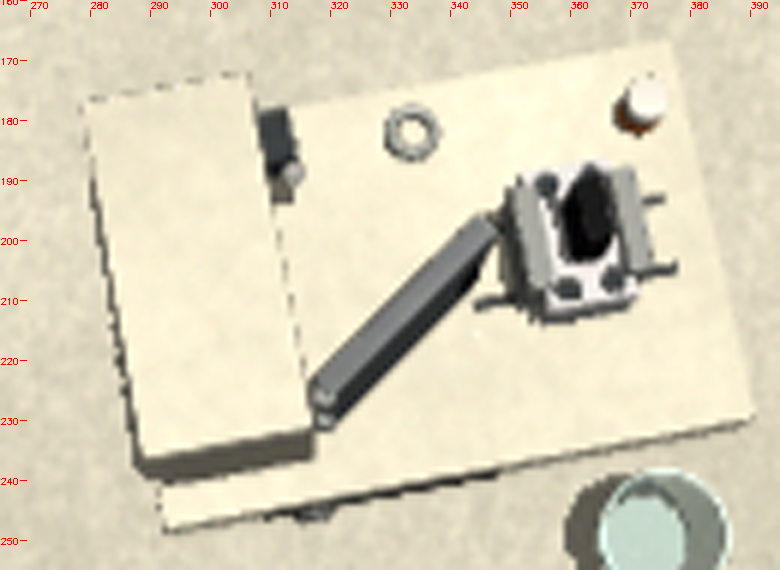

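View pics/side0c.png

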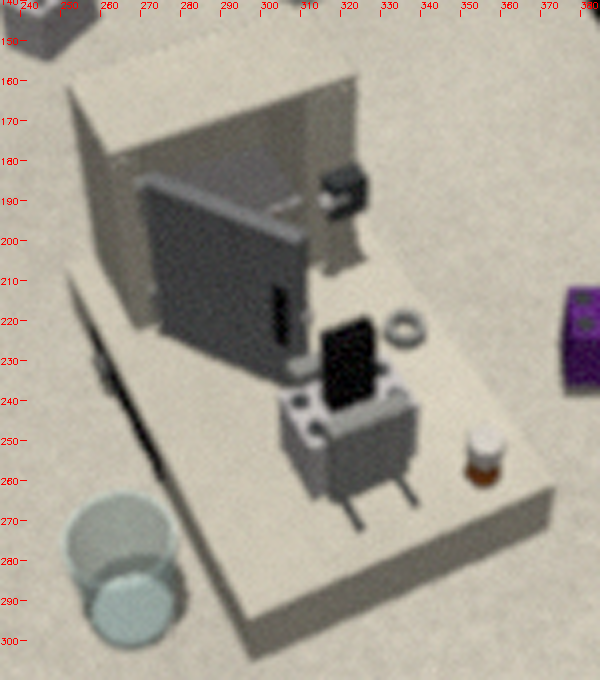

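```bash
cat >> h.py <<'E'
from scipy.spatial.transform import Rotation as Ro
C=np.array([582.5,-23.5])/1000; YAW=np.radians(12.1)
def Rz(a): return np.array([[np.cos(a),-np.sin(a)],[np.sin(a),np.cos(a)]])
def h2w(p): return C+Rz(YAW)@np.array(p)
def w2h(p): return (np.asarray(p)-C)@Rz(YAW)
E
python3 - <<'E'
from h import *
t=dict(np.load("pics/top0.npz")); s=dict(np.load("pics/side0.npz"))
for n,im in (("top",t),("side",s)):
    P=cloud(im); H=np.concatenate([w2h(P[...,:2])*1000,P[...,2:]*1000],-1)
    f=im["frame"].astype(int); 
    def st(m,lab):
        q=H[m]; 
        if len(q)<4: print(lab,len(q)); return
        r=cv2.minAreaRect(q[:,:2].astype(np.float32)); print(n,lab,len(q),"z",np.percentile(q[:,2],[5,50,95]).round(1),"rect",np.round(r[0],1),np.round(r[1],1),round(r[2],1))
    inside=(abs(H[...,0])<95)&(abs(H[...,1])<145)
    st(inside&(abs(H[...,2]-189.5)<5)&(H[...,1]<66),"doortop")
    st(inside&(H[...,2]>70)&(H[...,2]<185)&(H[...,1]<64)&(H[...,1]>-48),"doorface")
    st(inside&(abs(H[...,2]-162)<5)&(H[...,1]<-40),"handletop")
    st(inside&(H[...,2]>120)&(H[...,1]<-40),"handle")
    st(inside&(abs(H[...,2]-116)<3)&(H[...,1]<-40),"cheektops")
    st(inside&(abs(H[...,2]-102)<4)&(H[...,1]<-40),"bodytop")
    st(inside&(H[...,2]>58)&(H[...,2]<90)&(H[...,0]>25)&(H[...,1]<-90),"vial")
for (u,v) in [(347,197),(318,226),(344,194.5),(315.5,222.5)]:
    print(w2h(plane(t,u,v,.1895)[:2])*1000)
for (u,v) in [(270,185),(310,198.5)]:
    print("side",w2h(plane(s,u,v,.1895)[:2])*1000)
E
```

```text
top doortop 169 z [186.6 189.3 191.9] rect [-34.3  22.6] [ 10.7 105.6] 35.4
top doorface 239 z [ 74.7 123.9 179.1] rect [3.5 8. ] [111.8 147.3] 89.9
top handletop 57 z [159.6 161.6 165.4] rect [ -1.  -73.2] [14.1 29.6] 89.7
top handle 91 z [123.3 160.3 164.3] rect [  3.5 -73. ] [41.6 28.4] 28.5
top cheektops 141 z [113.5 115.7 118.3] rect [ -1.4 -73.2] [49.  61.3] 0.4
top bodytop 210 z [ 99.6 102.1 105.2] rect [ -0.9 -69.3] [70.4 54.1] 2.6
top vial 55 z [59.1 85.  89.1] rect [  61.9 -123. ] [19.5 20. ] 31.9
side doortop 229 z [185.5 189.6 191.7] rect [-33.1  21.1] [ 14.9 110. ] 34.2
side doorface 1400 z [ 78.6 130.6 179.5] rect [6.7 8. ] [150.1 111.5] 0.2
side handletop 88 z [158.2 161.9 163.8] rect [  0.5 -75.8] [15.2 30.3] 89.2
side handle 246 z [122.5 148.7 163.6] rect [ -0.4 -84.9] [32.7 31.1] 86.1
side cheektops 175 z [114.1 116.5 118.5] rect [  0.  -77.4] [50.1 62.4] 1.2
side bodytop 267 z [ 99.9 102.7 105.4] rect [  0.6 -76.2] [70.5 62.1] 0.2
side vial 132 z [60.3 83.2 88.4] rect [  49.2 -118.1] [20.8 55.4] 58.6
[ -5.59118908 -23.80169632]
[-67.67636528  66.19143395]
[  2.53065488 -17.28088434]
[-57.40709145  70.9677145 ]
side [-66.61438753  57.69309531]
side [ -3.164666   -22.87078383]
```

```bash
cat >> h.py <<'E'
def st():
    o=observe(); p=o["position"]; R=Ro.from_rotvec(o["ee_rot"]).as_matrix()
    yw=np.degrees(np.arctan2(R[1,1],R[0,1])-YAW)
    print("t %.2f heater"%o["clock"],(w2h(p[:2])*1000).round(1),"z",round(p[2]*1000,1),"jawyaw-heater",round((yw+90)%180-90,2),"tilt",np.degrees(np.arccos(-R[2,2])).round(2),"w",round(o["width"]*92,1),
     "F_h",(Rz(-YAW)@o["force"][:2]).round(1),o["force"][2].round(1),"q",o["joints"].round(2))
    return o,p,R
def go(hx,hy,z):
    o,p,R=st(); d=np.append(h2w([hx/1000,hy/1000]),z/1000)-p
    yw=np.degrees(np.arctan2(R[1,1],R[0,1])-YAW); yw=(yw+90)%180-90
    print("go",(hx,hy,z),"xyz cm",(R.T@d*100).round(2),"turn",round(yw,1))
E
python3 -c "
from h import *
go(-52,-27,280)"
```

```text
t 0.15 heater [-198.6  651.2] z 226.1 jawyaw-heater 54.13 tilt 0.07 w 91.9 F_h [0.6 0.5] 0.0 q [-1.26  0.44  0.02  1.57 -0.01  1.13 -0.08]
go (-52, -27, 280) xyz cm [-51.62 -46.38  -5.33] turn 54.1
```

Request:
arm_command:
  deltas:
    - {"xyz": [-1,-1,-3.5],"turn": 3,"jaw": 255}
    - {"xyz": [-4,-3.5,-5.3],"turn": 9,"jaw": 255}
    - {"xyz": [-7,-6,-5.3],"turn": 15,"jaw": 255}
    - {"xyz": [-10,-9,-5.3],"turn": 21,"jaw": 255}
    - {"xyz": [-13,-11.5,-5.3],"turn": 27,"jaw": 255}
  force: 20

```text
clock: 0.57
position: [0.3246, 0.4121, 0.2794]
ee_rot: [-1.354, -2.835, 0.002]
force: [0.8, -0.3, -0.1]
width: 0.688
```

```bash
python3 -c "
from h import *
go(-52,-27,280)"
```

```text
t 0.57 heater [-160.8  479.9] z 279.4 jawyaw-heater 26.85 tilt 0.06 w 63.3 F_h [ 0.8 -0.5] -0.1 q [-1.14  0.23  0.16  1.75 -0.04  1.17 -0.28]
go (-52, -27, 280) xyz cm [-5.014e+01 -1.319e+01 -3.000e-02] turn 26.9
```

Request:
arm_command:
  deltas:
    - {"xyz": [-4,-1,0],"turn": 5,"jaw": 255}
    - {"xyz": [-8,-2.1,0],"turn": 11,"jaw": 255}
    - {"xyz": [-12,-3.1,0],"turn": 17,"jaw": 255}
    - {"xyz": [-16,-4.2,0],"turn": 22,"jaw": 255}
    - {"xyz": [-20,-5.2,0],"turn": 26.9,"jaw": 255}

```text
clock: 0.98
position: [0.41, 0.222, 0.2796]
ee_rot: [-1.981, -2.438, 0.001]
force: [1.2, -0.2, -0.2]
width: 0.325
```

```bash
python3 -c "
from h import *
go(-52,-27,280)"
```

```text
t 0.98 heater [-117.2  276.2] z 279.6 jawyaw-heater -0.3 tilt 0.05 w 29.9 F_h [ 1.1 -0.5] -0.2 q [-0.92  0.12  0.35  1.88 -0.05  1.15 -0.35]
go (-52, -27, 280) xyz cm [-3.028e+01  6.680e+00 -3.000e-02] turn -0.3
```

Request:
arm_command:
  deltas:
    - {"xyz": [-4,0.9,0],"turn": 0,"jaw": 255}
    - {"xyz": [-8,1.8,0],"turn": 0,"jaw": 255}
    - {"xyz": [-12,2.6,0],"turn": 0,"jaw": 255}
    - {"xyz": [-16,3.5,0],"turn": 0,"jaw": 255}
    - {"xyz": [-20,4.4,0],"turn": 0,"jaw": 255}

```text
clock: 1.4
position: [0.4941, 0.0332, 0.2798]
ee_rot: [-1.981, -2.438, 0.001]
force: [1.3, 1.2, -1.5]
width: 0.009
```

Request:
arm_command:
  deltas:
    - {"xyz": [-3.5,0.8,0],"turn": -0.3,"jaw": 255}
    - {"xyz": [-7,1.5,0],"turn": -0.3,"jaw": 255}
    - {"xyz": [-10.2,2.2,0],"turn": -0.3,"jaw": 255}
    - {"xyz": [-10.2,2.2,0],"turn": -0.3,"jaw": 255}

```text
clock: 1.73
position: [0.5377, -0.0694, 0.28]
ee_rot: [1.982, 2.433, -0.004]
force: [-1.1, 0.5, -0.0]
width: 0.006
```

```bash
python3 -c "
from h import *
go(-52,-27,158)
w=get_image('wrist'); cv2.imwrite('pics/w1.png',w['frame'][:,:,::-1])
s=get_image('side'); crop(s,200,400,100,310,'s1.png',3)"
```

```text
t 1.73 heater [-53.4 -35.5] z 280.0 jawyaw-heater -0.44 tilt 0.24 w 0.5 F_h [-0.9  0.8] -0.0 q [-0.43  0.27  0.59  1.73 -0.16  1.18  0.41]
go (-52, -27, 158) xyz cm [ 0.9   0.14 12.19] turn -0.4
```

View pics/w1.png

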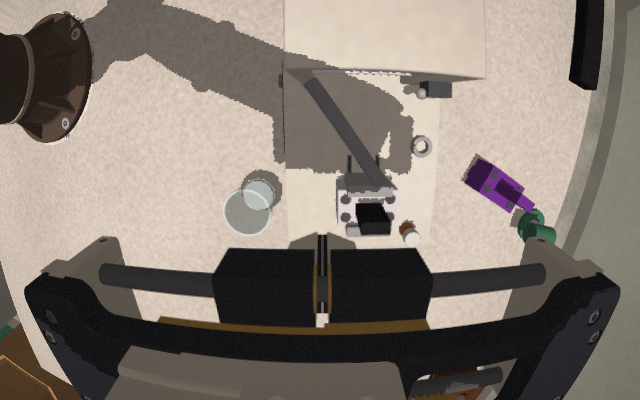

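View pics/s1.png

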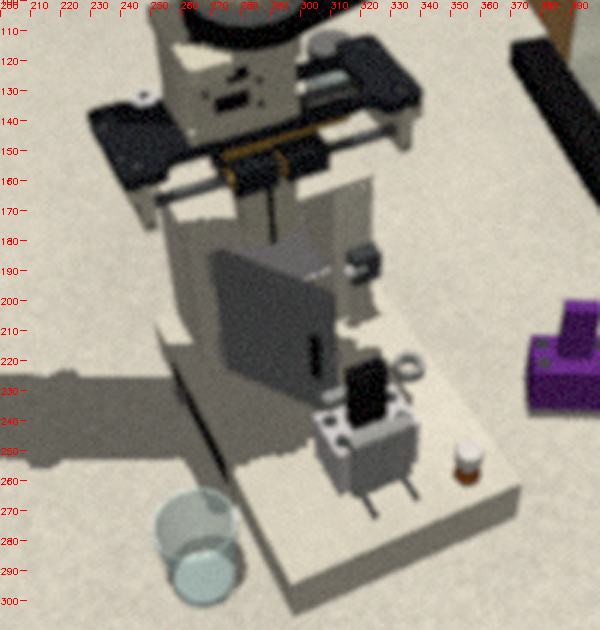

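Request:
arm_command:
  deltas:
    - {"xyz": [0.5,0.1,3.5],"turn": -0.4,"jaw": 255}
    - {"xyz": [0.9,0.1,7],"turn": -0.4,"jaw": 255}
    - {"xyz": [0.9,0.1,10],"turn": -0.4,"jaw": 255}
    - {"xyz": [0.9,0.1,12.2],"turn": -0.4,"jaw": 255}
    - {"xyz": [0.9,0.1,12.2],"turn": -0.4,"jaw": 255}

```text
clock: 2.25
position: [0.5322, -0.0521, 0.1533]
ee_rot: [-1.962, -2.445, 0.009]
force: [-0.9, 0.1, -0.4]
width: 0.004
```

```bash
python3 -c "
from h import *
go(-40,-17,158)
go(-9,6,158)"
```

```text
t 2.25 heater [-55.2 -17.4] z 153.3 jawyaw-heater 0.39 tilt 0.5 w 0.4 F_h [-0.9  0.3] -0.4 q [-0.4   0.4   0.53  1.91 -0.25  0.91  0.47]
go (-40, -17, 158) xyz cm [ 0.03  1.52 -0.48] turn 0.4
t 2.25 heater [-55.2 -17.4] z 153.3 jawyaw-heater 0.39 tilt 0.5 w 0.4 F_h [-0.9  0.3] -0.4 q [-0.4   0.4   0.53  1.91 -0.25  0.91  0.47]
go (-9, 6, 158) xyz cm [ 2.31  4.63 -0.5 ] turn 0.4
```

Request:
arm_command:
  deltas:
    - {"xyz": [0,0.8,-0.4],"turn": 0,"jaw": 255}
    - {"xyz": [0,1.5,-0.5],"turn": 0,"jaw": 255}
    - {"xyz": [0.6,2.3,-0.5],"turn": 0,"jaw": 255}
    - {"xyz": [1.2,3.1,-0.5],"turn": 0,"jaw": 255}
    - {"xyz": [1.7,3.8,-0.5],"turn": 0,"jaw": 255}

```text
clock: 2.67
position: [0.5671, -0.026, 0.1591]
ee_rot: [-1.962, -2.446, 0.006]
force: [-0.8, -1.5, 0.5]
width: 0.005
```

```bash
python3 -c "
from h import *
go(-5,10,158)
go(8,36,158)"
```

```text
t 2.67 heater [-15.5   0.8] z 159.1 jawyaw-heater 0.43 tilt 0.39 w 0.5 F_h [-1.1 -1.3] 0.5 q [-0.42  0.44  0.52  1.82 -0.26  0.95  0.43]
go (-5, 10, 158) xyz cm [0.91 1.06 0.11] turn 0.4
t 2.67 heater [-15.5   0.8] z 159.1 jawyaw-heater 0.43 tilt 0.39 w 0.5 F_h [-1.1 -1.3] 0.5 q [-0.42  0.44  0.52  1.82 -0.26  0.95  0.43]
go (8, 36, 158) xyz cm [3.5  2.38 0.1 ] turn 0.4
```

Request:
arm_command:
  deltas:
    - {"xyz": [0.7,0.6,0],"turn": 0.4,"jaw": 255}
    - {"xyz": [1.4,1.2,0],"turn": 0.4,"jaw": 255}
    - {"xyz": [2.1,1.7,0.1],"turn": 0.4,"jaw": 255}
    - {"xyz": [2.8,2.1,0.1],"turn": 0.4,"jaw": 255}
    - {"xyz": [3.2,2.4,0.1],"turn": 0.4,"jaw": 255}

```text
clock: 3.08
position: [0.5838, 0.0121, 0.1578]
ee_rot: [-1.969, -2.44, 0.006]
force: [-1.3, -0.4, 0.3]
width: 0.006
```

```bash
python3 -c "
from h import *
go(10,46,158)
s=get_image('side'); crop(s,200,400,100,310,'s2.png',3)
s=get_image('top'); crop(s,265,395,160,255,'t2.png',6)"
```

```text
t 3.08 heater [ 8.8 34.5] z 157.8 jawyaw-heater 0.1 tilt 0.41 w 0.6 F_h [-1.3 -0.1] 0.3 q [-0.47  0.47  0.51  1.79 -0.27  0.97  0.37]
go (10, 46, 158) xyz cm [ 1.15  0.13 -0.02] turn 0.1
```

View pics/s2.png

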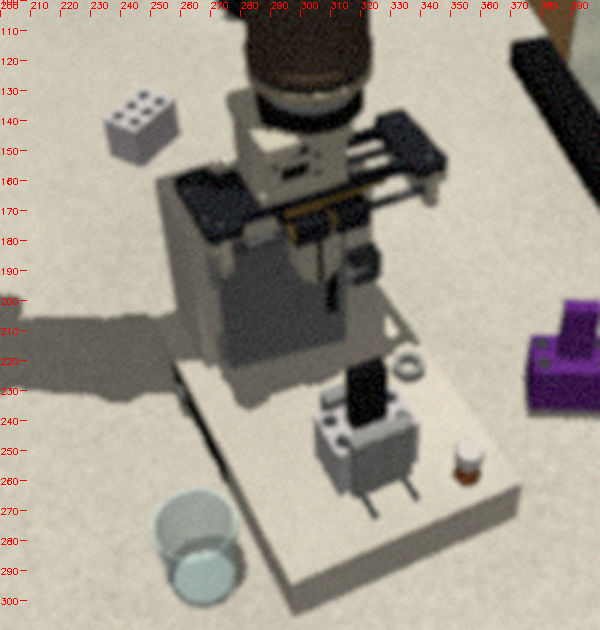

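View pics/t2.png

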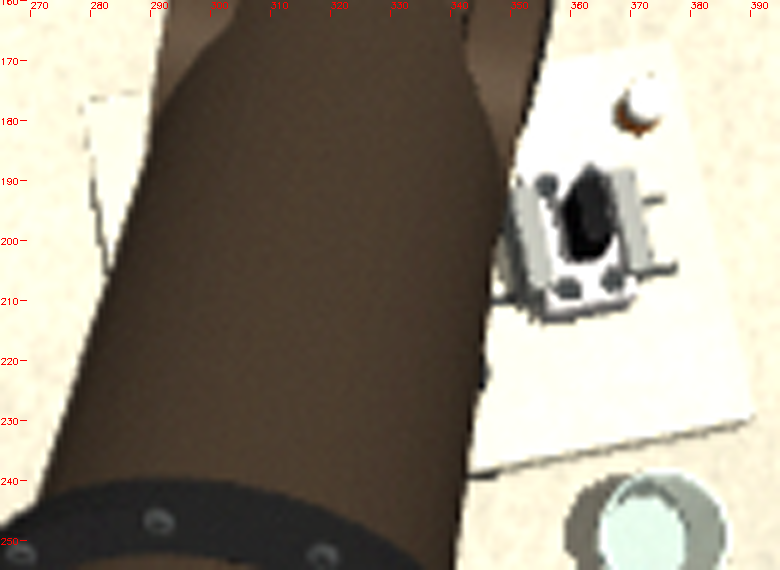

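Request:
arm_command:
  deltas:
    - {"xyz": [0.3,0,0],"turn": 0,"jaw": 255}
    - {"xyz": [0.5,0,0],"turn": 0,"jaw": 255}
    - {"xyz": [0.7,0,0],"turn": 0,"jaw": 255}
    - {"xyz": [0.9,0,0],"turn": 0,"jaw": 255}
    - {"xyz": [1.1,0,0],"turn": 0,"jaw": 255}

```text
clock: 3.6
position: [0.5827, 0.0204, 0.1582]
ee_rot: [-1.974, -2.441, 0.006]
force: [3.3, -3.9, -1.1]
width: 0.005
```

```bash
python3 -c "
from h import *
go(10,50,158)
s=get_image('side'); np.savez('pics/s3.npz',**s); crop(s,240,350,130,250,'s3.png',5)
P=cloud(s); H=np.concatenate([w2h(P[...,:2])*1000,P[...,2:]*1000],-1)
m=(H[...,2]>80)&(H[...,2]<150)&(H[...,0]>-55)&(H[...,0]<40)&(H[...,1]>20)&(H[...,1]<66)
q=H[m]; c=np.polyfit(q[:,0],q[:,1],1); print(len(q),c, np.std(q[:,1]-np.polyval(c,q[:,0])))"
```

```text
t 3.60 heater [ 9.4 42.9] z 158.2 jawyaw-heater -0.02 tilt 0.24 w 0.5 F_h [ 2.4 -4.5] -1.1 q [-0.49  0.46  0.51  1.79 -0.27  0.96  0.35]
go (10, 50, 158) xyz cm [0.71 0.06 0.02] turn -0.0
678 [-4.70695943e-02  5.41234405e+01] 1.071335247762092
```

View pics/s3.png

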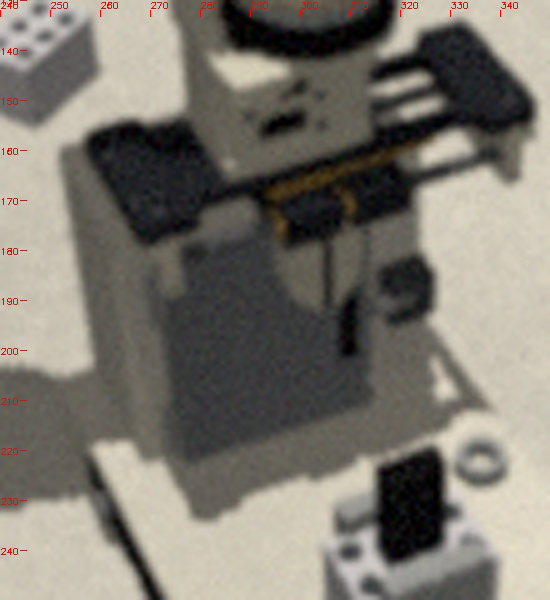

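Request:
arm_command:
  deltas:
    - {"xyz": [0.3,0,0],"turn": 0,"jaw": 255}
    - {"xyz": [0.6,0,0],"turn": 0,"jaw": 255}
    - {"xyz": [0.8,0,0],"turn": 0,"jaw": 255}

```text
clock: 3.9
position: [0.5817, 0.0242, 0.1585]
ee_rot: [1.977, 2.438, -0.01]
force: [7.2, -21.0, -6.5]
width: 0.005
```

```bash
cat >> h.py <<'E'
def door():
    s=get_image('side')
    P=cloud(s); H=np.concatenate([w2h(P[...,:2])*1000,P[...,2:]*1000],-1)
    m=(H[...,2]>75)&(H[...,2]<150)&(H[...,0]>-55)&(H[...,0]<40)&(H[...,1]>20)&(H[...,1]<66)
    q=H[m]; c=np.polyfit(q[:,0],q[:,1],1); print("door",len(q),c, "y at 40:",np.polyval(c,40))
    return s,H
E
python3 -c "
from h import *
st();s,H=door()
crop(s,240,350,130,250,'s4.png',5)"
```

```text
t 3.90 heater [ 9.2 46.9] z 158.5 jawyaw-heater -0.18 tilt 0.39 w 0.5 F_h [  2.6 -22. ] -6.5 q [-0.5   0.46  0.52  1.79 -0.26  0.96  0.33]
door 712 [-1.47800176e-03  5.69044401e+01] y at 40: 56.84531998333881
```

Request:
arm_command:
  deltas:
    - {"xyz": [-1.0,0,0],"turn": 0,"jaw": 255}
    - {"xyz": [-2.5,0,0],"turn": 0,"jaw": 200}
    - {"xyz": [-3,0,-2],"turn": 0,"jaw": 89}
    - {"xyz": [-3,-0.2,-4.5],"turn": 0,"jaw": 89}
    - {"xyz": [-4,-0.4,-6.5],"turn": 0,"jaw": 89}

```text
clock: 4.37
position: [0.5858, -0.0139, 0.2247]
ee_rot: [1.977, 2.441, -0.009]
force: [1.1, 0.5, 1.1]
width: 0.245
```

```bash
python3 -c "
from h import *
go(0,-75,215);s,H=door()"
```

```text
t 4.37 heater [5.2 8.7] z 224.7 jawyaw-heater -0.11 tilt 0.34 w 22.5 F_h [1.1 0.3] 1.1 q [-0.46  0.4   0.55  1.7  -0.22  1.1   0.36]
go (0, -75, 215) xyz cm [-8.37 -0.5   1.01] turn -0.1
door 738 [-1.94470310e-03  5.68146188e+01] y at 40: 56.736830657363015
```

Request:
arm_command:
  deltas:
    - {"xyz": [-3,-0.2,0.5],"turn": -0.1,"jaw": 89}
    - {"xyz": [-6,-0.4,1.0],"turn": -0.1,"jaw": 89}
    - {"xyz": [-8.4,-0.5,1.0],"turn": -0.1,"jaw": 89}
    - {"xyz": [-8.4,-0.5,1.0],"turn": -0.1,"jaw": 89}
    - {"xyz": [-8.4,-0.5,1.0],"turn": -0.1,"jaw": 89}

```text
clock: 4.83
position: [0.5997, -0.1026, 0.2194]
ee_rot: [1.979, 2.432, -0.005]
force: [0.6, 0.4, 0.2]
width: 0.63
```

```bash
python3 -c "
from h import *
go(0,-75,128);s,H=door()
crop(s,240,390,100,300,'s5.png',3)
w=get_image('wrist'); cv2.imwrite('pics/w5.png',w['frame'][:,:,::-1])
t=get_image('top');crop(t,265,395,160,255,'t5.png',6)"
```

```text
t 4.83 heater [  0.2 -81. ] z 219.4 jawyaw-heater -0.36 tilt 0.41 w 58.0 F_h [0.7 0.3] 0.2 q [-0.31  0.44  0.56  1.66 -0.25  1.11  0.53]
go (0, -75, 128) xyz cm [ 0.66 -0.04  9.13] turn -0.4
door 293 [-4.49233718e-03  5.66490384e+01] y at 40: 56.469344871176034
```

View pics/s5.png

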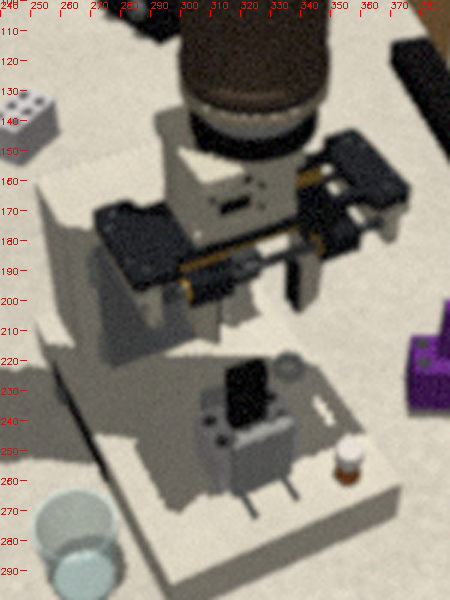

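View pics/w5.png

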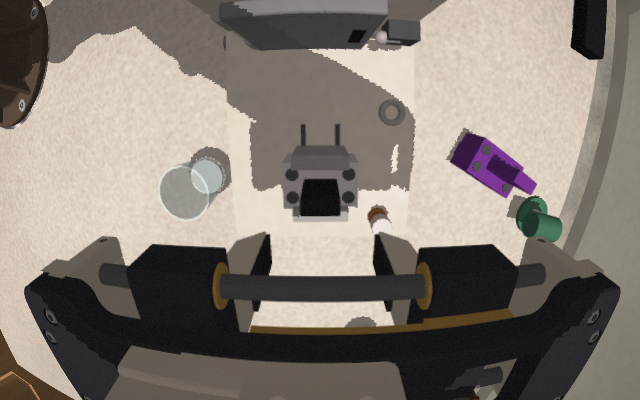

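Request:
arm_command:
  deltas:
    - {"xyz": [0.6,0,0.5],"turn": -0.4,"jaw": 89}
    - {"xyz": [0.6,0,2],"turn": -0.4,"jaw": 89}
    - {"xyz": [0.6,0,3],"turn": -0.4,"jaw": 89}
    - {"xyz": [0.6,0,3.5],"turn": -0.4,"jaw": 89}
    - {"xyz": [0.6,0,3.5],"turn": -0.4,"jaw": 89}

```text
clock: 5.4
position: [0.598, -0.0927, 0.1827]
ee_rot: [1.965, 2.447, -0.006]
force: [-0.8, -0.2, -0.4]
width: 0.654
```

```bash
python3 -c "
from h import *
go(0,-75,128)"
```

```text
t 5.40 heater [  0.6 -70.9] z 182.7 jawyaw-heater 0.38 tilt 0.28 w 60.2 F_h [-0.8 -0.1] -0.4 q [-0.31  0.47  0.54  1.71 -0.27  1.03  0.54]
go (0, -75, 128) xyz cm [-0.38 -0.06  5.47] turn 0.4
```

Request:
arm_command:
  deltas:
    - {"xyz": [-0.3,0,1],"turn": 0.2,"jaw": 89}
    - {"xyz": [-0.3,-0.1,2.2],"turn": 0.2,"jaw": 89}
    - {"xyz": [-0.3,-0.1,3.4],"turn": 0.2,"jaw": 89}
    - {"xyz": [-0.3,-0.1,4],"turn": 0.2,"jaw": 89}
    - {"xyz": [-0.3,-0.1,4],"turn": 0.2,"jaw": 89}

```text
clock: 5.82
position: [0.5967, -0.0959, 0.141]
ee_rot: [1.97, 2.445, -0.008]
force: [0.5, -0.1, 0.5]
width: 0.647
```

Request:
arm_command:
  deltas:
    - {"xyz": [0,0,0],"turn": 0,"jaw": 89}
    - {"xyz": [0,0,0],"turn": 0,"jaw": 89}

```text
clock: 5.98
position: [0.5969, -0.096, 0.1412]
ee_rot: [1.971, 2.445, -0.008]
force: [-0.5, -0.2, -0.7]
width: 0.653
```

```bash
python3 -c "
from h import *
go(0,-75,128)
w=get_image('wrist'); cv2.imwrite('pics/w6.png',w['frame'][:,:,::-1]); st()"
```

```text
t 5.98 heater [ -1.1 -73.9] z 141.2 jawyaw-heater 0.17 tilt 0.31 w 60.1 F_h [-0.5 -0.1] -0.7 q [-0.29  0.52  0.52  1.76 -0.3   0.95  0.57]
go (0, -75, 128) xyz cm [-0.1   0.11  1.32] turn 0.2
t 6.03 heater [ -0.9 -74. ] z 141.4 jawyaw-heater 0.17 tilt 0.3 w 59.9 F_h [ 0.2 -0. ] 0.4 q [-0.29  0.52  0.52  1.76 -0.3   0.95  0.57]
```

View pics/w6.png

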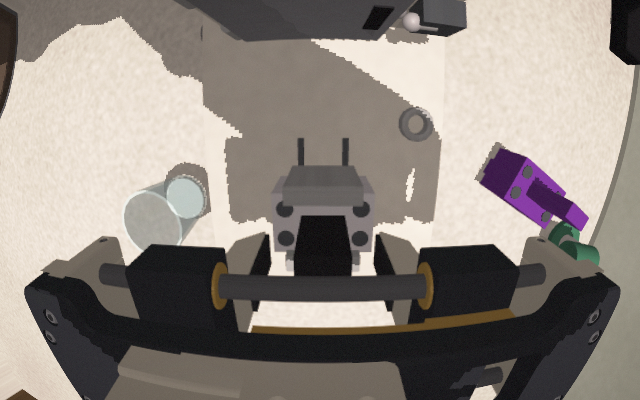

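Request:
arm_command:
  deltas:
    - {"xyz": [-0.1,0.1,0.5],"turn": 0.2,"jaw": 89}
    - {"xyz": [-0.1,0.1,1.0],"turn": 0.2,"jaw": 89}
    - {"xyz": [-0.1,0.1,1.3],"turn": 0.2,"jaw": 100}
    - {"xyz": [-0.1,0.1,1.3],"turn": 0.2,"jaw": 160}
    - {"xyz": [-0.1,0.1,1.3],"turn": 0.2,"jaw": 255}
  force: 25

```text
clock: 6.45
position: [0.598, -0.0968, 0.1281]
ee_rot: [1.975, 2.442, -0.008]
force: [-0.2, -0.3, 0.0]
width: 0.51
```

Request:
arm_command:
  deltas:
    - {"xyz": [0,0,0],"jaw": 255}
    - {"xyz": [0,0,0],"jaw": 255}
    - {"xyz": [0,0,0],"jaw": 255}
    - {"xyz": [0,0,0],"jaw": 255}

```text
schema error: expected keys xyz, turn, jaw
```

```bash
python3 -c "
from h import *
go(0,-75,128)
w=get_image('wrist'); cv2.imwrite('pics/w7.png',w['frame'][:,:,::-1]); st()
s=get_image('side');crop(s,240,390,130,300,'s7.png',4)"
```

```text
t 6.45 heater [ -0.2 -75. ] z 128.1 jawyaw-heater -0.03 tilt 0.31 w 47.0 F_h [-0.2 -0.3] 0.0 q [-0.28  0.53  0.51  1.77 -0.31  0.93  0.57]
go (0, -75, 128) xyz cm [-0.    0.02  0.01] turn -0.0
t 6.50 heater [ -0.1 -75. ] z 128.3 jawyaw-heater -0.03 tilt 0.31 w 42.7 F_h [-0.4  0.4] -0.1 q [-0.28  0.53  0.51  1.77 -0.31  0.93  0.57]
```

View pics/w7.png

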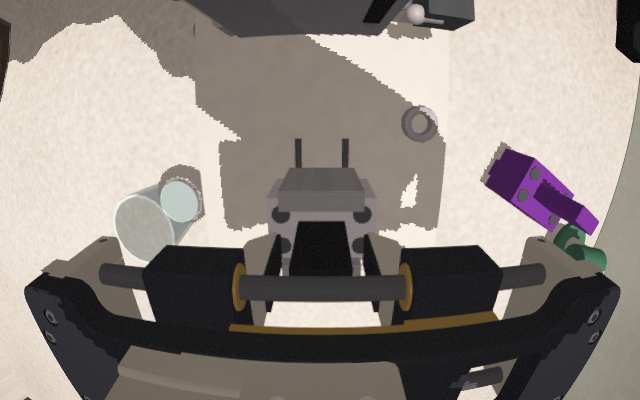

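View pics/s7.png

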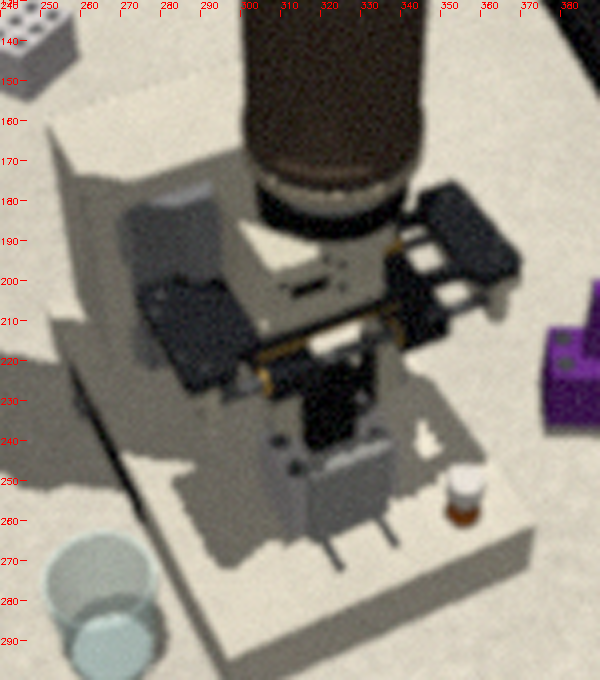

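Request:
arm_command:
  deltas:
    - {"xyz": [0,0,0],"turn": 0,"jaw": 255}
    - {"xyz": [0,0,0],"turn": 0,"jaw": 255}
    - {"xyz": [0,0,0],"turn": 0,"jaw": 255}
    - {"xyz": [0,0,0],"turn": 0,"jaw": 255}
  force: 25

```text
clock: 6.88
position: [0.5983, -0.0969, 0.1286]
ee_rot: [1.975, 2.441, -0.008]
force: [-0.7, 0.1, 0.2]
width: 0.325
```

```bash
python3 -c "
from h import *
st()"
```

```text
t 6.88 heater [  0.  -75.1] z 128.6 jawyaw-heater -0.04 tilt 0.3 w 29.9 F_h [-0.7  0.2] 0.2 q [-0.28  0.53  0.51  1.77 -0.31  0.93  0.57]
```

Request:
arm_command:
  deltas:
    - {"xyz": [0.3,0,0],"turn": 0,"jaw": 255}
    - {"xyz": [0.6,0,0],"turn": 0,"jaw": 255}
    - {"xyz": [0.9,0,0],"turn": 0,"jaw": 255}
    - {"xyz": [1.1,0,0],"turn": 0,"jaw": 255}
    - {"xyz": [1.3,0,0],"turn": 0,"jaw": 255}

```text
clock: 7.3
position: [0.596, -0.087, 0.1291]
ee_rot: [1.975, 2.436, -0.01]
force: [0.1, -7.8, 1.0]
width: 0.327
```

Request:
arm_command:
  deltas:
    - {"xyz": [0,0,0],"turn": 0,"jaw": 255}

```text
clock: 7.38
position: [0.5959, -0.0877, 0.1291]
ee_rot: [1.975, 2.435, -0.012]
force: [0.8, -0.6, -3.9]
width: 0.325
```

```bash
cat >> h.py <<'E'
def cheeks(tag):
    s=get_image('side'); t=get_image('top')
    crop(s,285,350,215,285,tag+'s.png',8,2.2); crop(t,335,385,175,225,tag+'t.png',9,1.5)
    for n,im in (("side",s),("top",t)):
        P=cloud(im); H=np.concatenate([w2h(P[...,:2])*1000,P[...,2:]*1000],-1)
        m=(abs(H[...,2]-116)<3)&(abs(H[...,0])<24)
        for lab,mm in (("L",m&(H[...,1]>-62)&(H[...,1]<-30)),("R",m&(H[...,1]<-88)&(H[...,1]>-120))):
            q=H[mm][:,1]
            if len(q)>5: print(n,lab,len(q),np.percentile(q,[3,50,97]).round(1))
        b=(H[...,2]>56)&(H[...,2]<110)&(H[...,1]<-98)&(H[...,1]>-118)&(abs(H[...,0])<22)
        if b.sum()>5:print(n,"Rplate outer",b.sum(),np.percentile(H[b][:,1],[10,50,90]).round(1))
    return s,t
E
python3 -c "
from h import *
st();cheeks('c1')"
```

```text
t 7.38 heater [ -0.4 -65.6] z 129.1 jawyaw-heater -0.18 tilt 0.56 w 29.9 F_h [ 0.7 -0.8] -3.9 q [-0.3   0.53  0.52  1.78 -0.31  0.92  0.55]
side R 111 [-106.2 -100.9  -93.6]
side Rplate outer 230 [-106.6 -105.7 -104.7]
```

View pics/c1s.png

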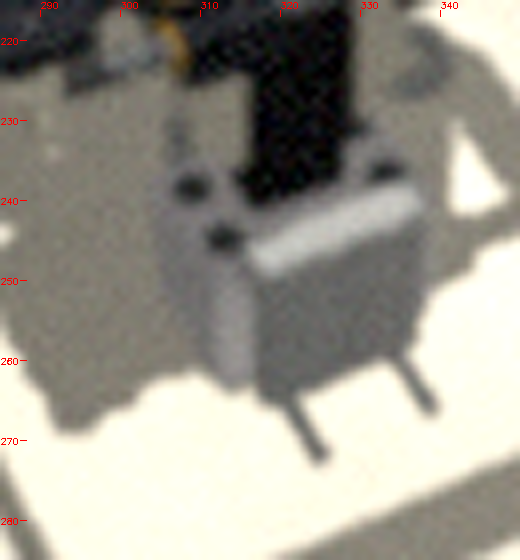

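View pics/c1t.png

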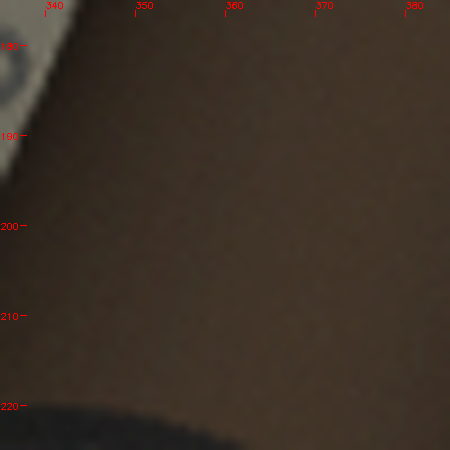

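Request:
arm_command:
  deltas:
    - {"xyz": [0.3,0,0],"turn": 0,"jaw": 255}
    - {"xyz": [0.5,0,0],"turn": 0,"jaw": 255}
    - {"xyz": [0.7,0,0],"turn": 0,"jaw": 255}
    - {"xyz": [0.8,0,0],"turn": 0,"jaw": 255}
    - {"xyz": [0.8,0,0],"turn": 0,"jaw": 255}

```text
clock: 7.9
position: [0.5947, -0.0828, 0.1296]
ee_rot: [1.975, 2.431, -0.014]
force: [0.8, -11.2, 0.5]
width: 0.324
```

```bash
python3 -c "
from h import *
st();cheeks('c2'); w=get_image('wrist'); crop(w,220,420,120,300,'w8.png',4,1.3)"
```

```text
t 7.90 heater [ -0.5 -60.5] z 129.6 jawyaw-heater -0.28 tilt 0.76 w 29.8 F_h [ -1.6 -11.2] 0.5 q [-0.32  0.52  0.52  1.78 -0.3   0.91  0.54]
side L 6 [-53.  -47.7 -40.4]
side R 111 [-106.3 -100.5  -93.8]
side Rplate outer 231 [-106.6 -105.6 -104.7]
```

View pics/w8.png

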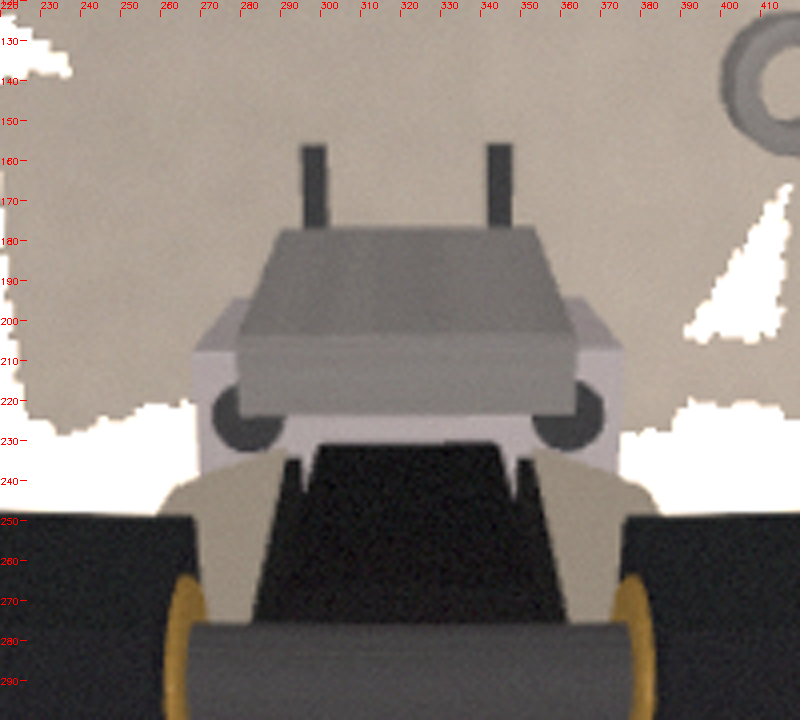

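View pics/c2s.png

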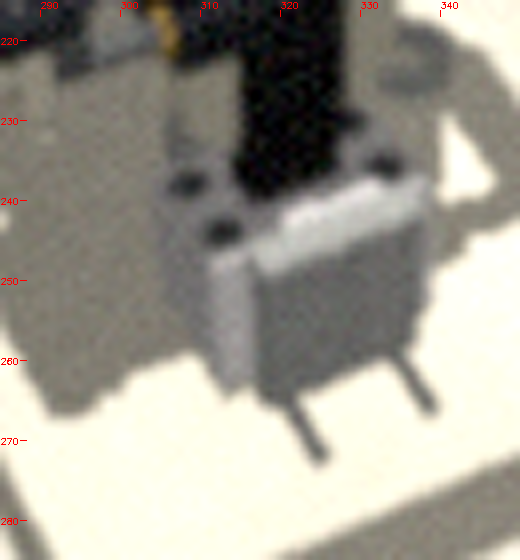

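```bash
cat >> h.py <<'E'
def wplane(im,u,v,z):
    K=im["camera_matrix"];T=im["cam_to_world"]
    a=np.array([u-K[0,2],v-K[1,2]])/K[0,0]; th=np.linalg.norm(a); a=a/th
    d=T[:3,:3]@np.array([a[0]*np.sin(th),-a[1]*np.sin(th),-np.cos(th)]); o=T[:3,3]
    p=o+d*(z-o[2])/d[2]; return np.append(w2h(p[:2])*1000,p[2]*1000).round(1)
E
python3 -c "
from h import *
w=get_image('wrist'); np.savez('pics/w8.npz',**w); st()
for u,v in [(320,203.5),(320,177)]: print('liptop',wplane(w,u,v,.116))
for u,v in [(320,223)]: print('lipbot',wplane(w,u,v,.106))
g=w['frame'].sum(2)[150:260,322].astype(int); print(g.tolist())
"
```

```text
t 8.10 heater [ -0.5 -60.6] z 129.6 jawyaw-heater -0.29 tilt 0.75 w 30.2 F_h [ -0.1 -10.4] 0.9 q [-0.32  0.52  0.52  1.78 -0.3   0.91  0.54]
liptop [ -2.  -37.6 116. ]
liptop [ -1.9 -21.7 116. ]
lipbot [ -2.2 -54.3 106. ]
[381, 386, 379, 377, 376, 380, 378, 380, 377, 381, 380, 383, 383, 384, 389, 385, 389, 384, 386, 389, 385, 389, 388, 389, 386, 387, 338, 274, 248, 254, 252, 256, 254, 252, 254, 253, 255, 250, 254, 243, 253, 251, 255, 255, 260, 252, 257, 256, 259, 257, 250, 253, 258, 277, 284, 295, 294, 297, 289, 287, 296, 296, 291, 289, 293, 294, 294, 286, 292, 291, 294, 289, 293, 315, 371, 389, 392, 388, 390, 381, 300, 135, 43, 61, 54, 61, 61, 58, 52, 43, 61, 69, 66, 83, 64, 45, 38, 45, 55, 36, 44, 45, 34, 52, 31, 36, 51, 50, 47, 39]
```

Request:
arm_command:
  deltas:
    - {"xyz": [-0.5,0,0],"turn": 0.3,"jaw": 255}
    - {"xyz": [-1.0,0,0],"turn": 0.3,"jaw": 255}
    - {"xyz": [-1.4,0,0],"turn": 0.3,"jaw": 255}
    - {"xyz": [-1.8,0,0],"turn": 0.3,"jaw": 255}
    - {"xyz": [-2.2,0,0],"turn": 0.3,"jaw": 255}

```text
clock: 8.52
position: [0.5989, -0.1022, 0.1295]
ee_rot: [1.981, 2.43, -0.012]
force: [-2.3, 8.3, 0.6]
width: 0.33
```

```bash
python3 -c "
from h import *
go(0,-89.5,129)"
```

```text
t 8.52 heater [ -0.5 -80.4] z 129.5 jawyaw-heater -0.48 tilt 0.57 w 30.4 F_h [-0.5  8.6] 0.6 q [-0.28  0.53  0.52  1.76 -0.31  0.92  0.57]
go (0, -89.5, 129) xyz cm [-0.91  0.06  0.06] turn -0.5
```

Request:
arm_command:
  deltas:
    - {"xyz": [-0.4,0,0],"turn": -0.4,"jaw": 255}
    - {"xyz": [-0.7,0,0],"turn": -0.4,"jaw": 255}
    - {"xyz": [-1.0,0,0],"turn": -0.4,"jaw": 255}
    - {"xyz": [-1.2,0,0],"turn": -0.4,"jaw": 255}
    - {"xyz": [-1.2,0,0],"turn": -0.4,"jaw": 255}

```text
clock: 8.93
position: [0.6009, -0.1109, 0.1294]
ee_rot: [1.972, 2.442, -0.008]
force: [-2.9, 10.3, 4.0]
width: 0.323
```

```bash
python3 -c "
from h import *
go(0,-89.5,129);cheeks('c3'); w=get_image('wrist'); crop(w,220,420,120,300,'w9.png',4,1.3)"
```

```text
t 8.93 heater [ -0.3 -89.3] z 129.4 jawyaw-heater 0.05 tilt 0.33 w 29.7 F_h [-0.7 10.7] 4.0 q [-0.26  0.54  0.51  1.75 -0.31  0.93  0.6 ]
go (0, -89.5, 129) xyz cm [-0.02  0.03  0.04] turn 0.0
side R 126 [-113.1 -105.8  -90.8]
side Rplate outer 235 [-112.6 -111.7 -110.8]
```

View pics/c3s.png

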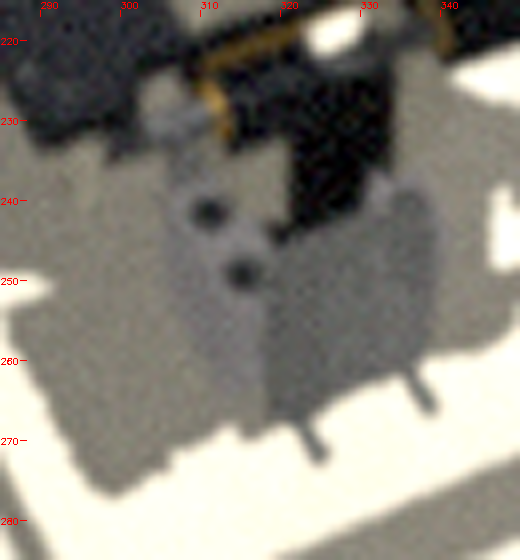

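View pics/w9.png

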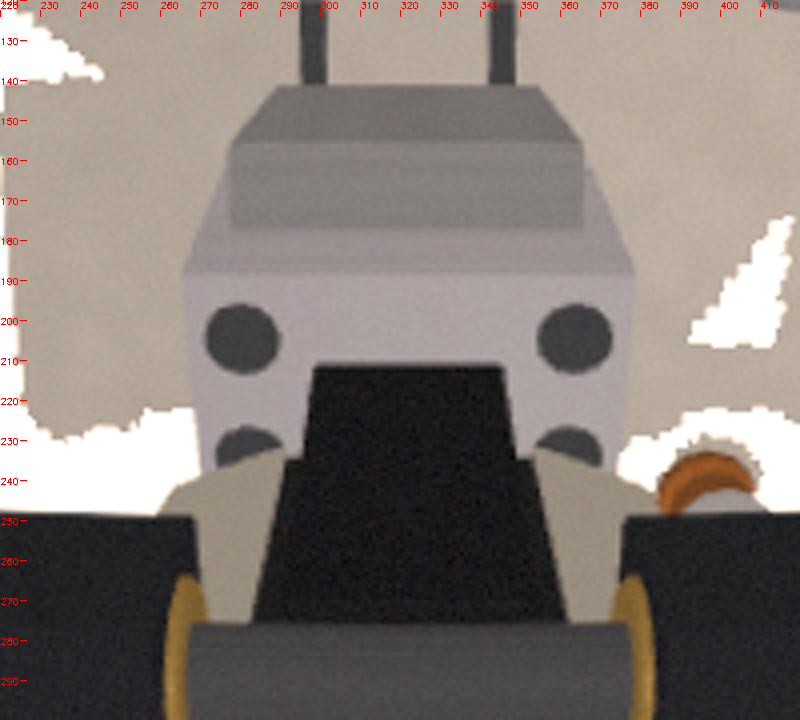

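```bash
python3 -c "
from h import *
w=get_image('wrist')
for v in (155.5,177): print(wplane(w,322,v,.116))
go(0,-75.2,129)
"
```

```text
[ -0.8 -37.9 116. ]
[ -0.8 -50.3 116. ]
t 9.13 heater [ -0.3 -89.3] z 129.4 jawyaw-heater 0.05 tilt 0.35 w 29.8 F_h [-0.4  9.4] 2.6 q [-0.26  0.54  0.51  1.75 -0.31  0.93  0.6 ]
go (0, -75.2, 129) xyz cm [1.41 0.03 0.04] turn 0.1
```

Request:
arm_command:
  deltas:
    - {"xyz": [0.4,0,0],"turn": 0,"jaw": 255}
    - {"xyz": [0.8,0,0],"turn": 0,"jaw": 255}
    - {"xyz": [1.2,0,0],"turn": 0,"jaw": 255}
    - {"xyz": [1.4,0,0],"turn": 0,"jaw": 255}
    - {"xyz": [1.4,0,0],"turn": 0,"jaw": 255}

```text
clock: 9.55
position: [0.5981, -0.0973, 0.1294]
ee_rot: [1.971, 2.441, -0.009]
force: [0.6, -2.7, -2.3]
width: 0.327
```

```bash
cat >> h.py <<'E'
def tilt(im,tag,zoff=0):
    # block body end face (heater -x side) and top from side view
    P=cloud(im); H=np.concatenate([w2h(P[...,:2])*1000,P[...,2:]*1000],-1)
    m=(abs(H[...,2]-102-zoff)<6)&(abs(H[...,0])<34)&(abs(H[...,0])>24)&(abs(H[...,1]+75)<22)
    q=H[m]
    if len(q)>8:
        A=np.c_[q[:,0],q[:,1]+75,np.ones(len(q))]; c=np.linalg.lstsq(A,q[:,2],rcond=None)[0]; print(tag,len(q),"body top slopes x,y, z",c.round(3),"res",np.std(A@c-q[:,2]).round(2))
E
python3 -c "
from h import *
go(0,-75.2,129);s,t=cheeks('c4'); tilt(s,'side'); w=get_image('wrist'); crop(w,220,420,120,300,'w10.png',4,1.3)
o=dict(np.load('pics/side0.npz')); tilt(o,'orig side')"
```

```text
t 9.55 heater [ -0.2 -75.4] z 129.4 jawyaw-heater 0.06 tilt 0.39 w 30.1 F_h [-0.  -2.8] -2.3 q [-0.28  0.53  0.52  1.77 -0.31  0.93  0.57]
go (0, -75.2, 129) xyz cm [0.02 0.02 0.04] turn 0.1
side R 111 [-112.7 -106.6  -99.8]
side Rplate outer 231 [-112.5 -111.7 -110.7]
side 118 body top slopes x,y, z [1.90000e-02 2.50000e-02 1.03553e+02] res 2.11
orig side 108 body top slopes x,y, z [9.00000e-03 2.70000e-02 1.02832e+02] res 1.55
```

View pics/c4s.png

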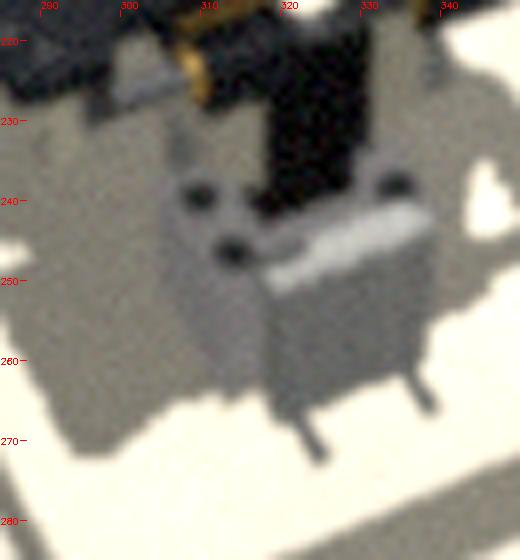

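View pics/w10.png

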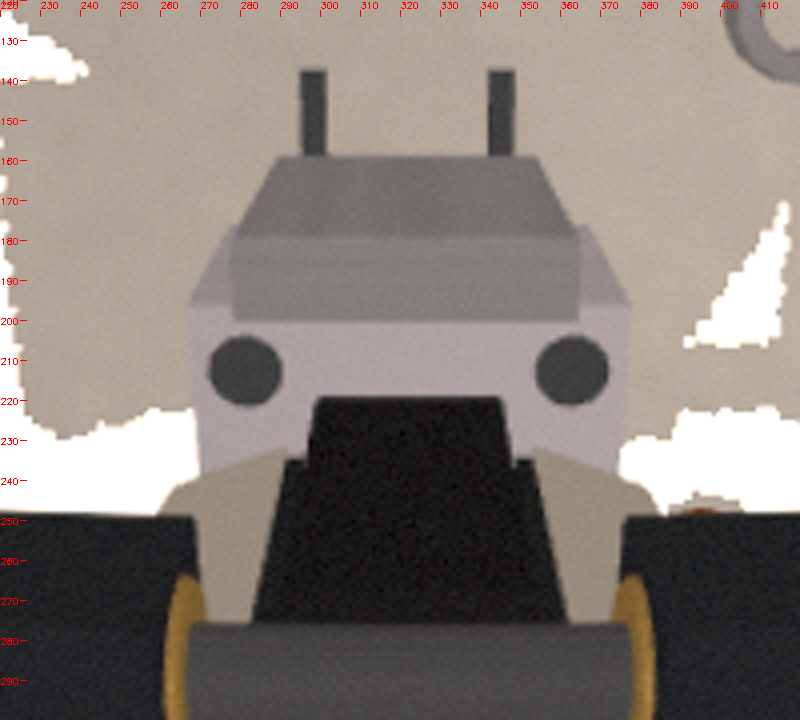

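```bash
cat >> h.py <<'E'
def wcloud(im):
    K=im["camera_matrix"];T=im["cam_to_world"];D=im["depth"]
    v,u=np.mgrid[0:D.shape[0],0:D.shape[1]]
    a=np.stack([u-K[0,2],v-K[1,2]],-1)/K[0,0]; th=np.linalg.norm(a,axis=-1); k=np.tan(th)/np.maximum(th,1e-9)
    p=np.stack([a[...,0]*k*D,-a[...,1]*k*D,-D],-1); P=p@T[:3,:3].T+T[:3,3]; P[D<=0]=np.nan
    return np.concatenate([w2h(P[...,:2])*1000,P[...,2:]*1000],-1)
def wtilt(im,u0,u1,v0,v1):
    H=wcloud(im)[v0:v1,u0:u1].reshape(-1,3); H=H[np.isfinite(H[:,2])]
    med=np.median(H,0); H=H[abs(H[:,2]-med[2])<5]
    c0=H.mean(0); A=np.c_[H[:,:2]-c0[:2],np.ones(len(H))]; c=np.linalg.lstsq(A,H[:,2],rcond=None)[0]
    print("plane c",c0.round(1),"slopes x,y",c[:2].round(3),"res",np.std(A@c-H[:,2]).round(2),"n",len(H))
E
python3 -c "
from h import *
w=get_image('wrist'); wtilt(w,285,350,202,216)
print('liptop');wtilt(w,280,362,181,199)
print(wplane(w,322,196,.102),wplane(w,322,219,.102))
go(0,-75.1,145)"
```

```text
plane c [ -3.9 -60.2 103.5] slopes x,y [-0.007  0.006] res 0.62 n 908
liptop
plane c [ -1.6 -43.9 116.3] slopes x,y [-0.001  0.011] res 0.61 n 1468
[ -0.7 -52.3 102. ] [ -0.7 -67.9 102. ]
t 9.75 heater [ -0.2 -75.5] z 129.4 jawyaw-heater 0.05 tilt 0.36 w 29.5 F_h [ 0.2 -2.6] -2.4 q [-0.28  0.53  0.51  1.77 -0.31  0.93  0.57]
go (0, -75.1, 145) xyz cm [ 0.03  0.02 -1.56] turn 0.0
```

Request:
arm_command:
  deltas:
    - {"xyz": [0.03,0,-0.3],"turn": 0,"jaw": 255}
    - {"xyz": [0.03,0,-0.6],"turn": 0,"jaw": 255}
    - {"xyz": [0.03,0,-0.9],"turn": 0,"jaw": 255}
    - {"xyz": [0.03,0,-1.2],"turn": 0,"jaw": 255}
    - {"xyz": [0.03,0,-1.5],"turn": 0,"jaw": 255}

```text
clock: 10.17
position: [0.5979, -0.0961, 0.1446]
ee_rot: [1.972, 2.443, -0.008]
force: [0.2, -1.9, -5.0]
width: 0.326
```

```bash
python3 -c "
from h import *
go(0,-75.1,226.5);s,t=cheeks('c5'); w=get_image('wrist'); crop(w,220,420,120,300,'w11.png',4,1.3);wtilt(w,285,350,202,216)"
```

```text
t 10.17 heater [ -0.2 -74.3] z 144.6 jawyaw-heater 0.07 tilt 0.3 w 30.0 F_h [-0.2 -1.9] -5.0 q [-0.29  0.52  0.52  1.75 -0.3   0.96  0.56]
go (0, -75.1, 226.5) xyz cm [-0.12 -0.   -8.19] turn 0.1
side L 13 [-58.3 -44.5 -38.5]
side R 177 [-112.4 -102.5  -89.2]
side Rplate outer 232 [-112.7 -111.7 -110.8]
plane c [ -3.4 -59.1 119. ] slopes x,y [-0.006  0.026] res 0.59 n 909
```

View pics/c5s.png

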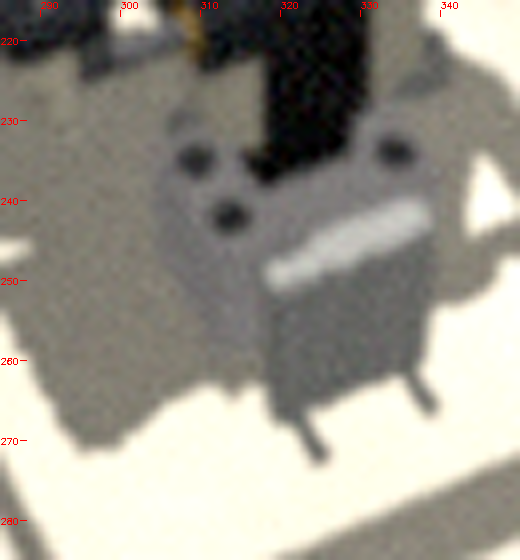

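View pics/w11.png

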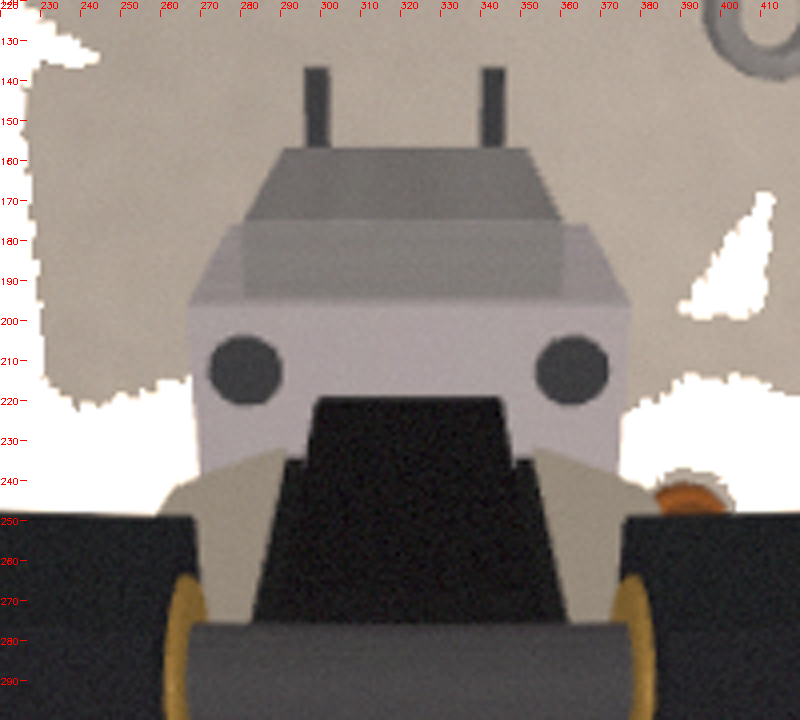

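Request:
arm_command:
  deltas:
    - {"xyz": [-0.08,0,-0.5],"turn": 0,"jaw": 255}
    - {"xyz": [-0.08,0,-1.2],"turn": 0,"jaw": 255}
    - {"xyz": [-0.08,0,-2.0],"turn": 0,"jaw": 255}
    - {"xyz": [-0.08,0,-2.8],"turn": 0,"jaw": 255}
    - {"xyz": [-0.08,0,-3.6],"turn": 0,"jaw": 255}

```text
clock: 10.73
position: [0.5986, -0.0968, 0.1819]
ee_rot: [1.971, 2.442, -0.006]
force: [0.7, -0.2, -3.8]
width: 0.322
```

```bash
python3 -c "
from h import *
go(0,-75.1,226.5); w=get_image('wrist');wtilt(w,285,350,202,216)"
```

```text
t 10.73 heater [  0.4 -75. ] z 181.9 jawyaw-heater 0.08 tilt 0.29 w 29.6 F_h [ 0.6 -0.3] -3.8 q [-0.3   0.48  0.54  1.71 -0.27  1.03  0.54]
go (0, -75.1, 226.5) xyz cm [-0.03 -0.04 -4.46] turn 0.1
plane c [ -3.2 -59.7 156. ] slopes x,y [-0.005  0.025] res 0.59 n 907
```

Request:
arm_command:
  deltas:
    - {"xyz": [0,0,-0.8],"turn": 0,"jaw": 255}
    - {"xyz": [0,0,-1.8],"turn": 0,"jaw": 255}
    - {"xyz": [0,0,-2.8],"turn": 0,"jaw": 255}
    - {"xyz": [0,0,-3.7],"turn": 0,"jaw": 255}
    - {"xyz": [0,0,-4.4],"turn": 0,"jaw": 255}

```text
clock: 11.2
position: [0.5996, -0.0969, 0.2289]
ee_rot: [1.97, 2.44, -0.003]
force: [0.1, -0.8, -3.4]
width: 0.322
```

Request:
arm_command:
  deltas:
    - {"xyz": [0,0,0],"turn": 0,"jaw": 255}
    - {"xyz": [0,0,0],"turn": 0,"jaw": 255}
    - {"xyz": [0,0,0],"turn": 0,"jaw": 255}

```text
clock: 11.45
position: [0.5995, -0.0968, 0.2287]
ee_rot: [1.97, 2.44, -0.003]
force: [-0.2, -0.5, -4.7]
width: 0.326
```

```bash
python3 -c "
from h import *
go(0,-75.1,226); w=get_image('wrist');wtilt(w,285,350,202,216)
door(); s,t=cheeks('c6'); crop(s,235,385,130,310,'s12.png',4,1.8); cv2.imwrite('pics/t12.png',t['frame'][:,:,::-1])"
```

```text
t 11.45 heater [  1.2 -75.2] z 228.7 jawyaw-heater 0.07 tilt 0.34 w 30.0 F_h [-0.2 -0.4] -4.7 q [-0.32  0.43  0.56  1.65 -0.25  1.12  0.52]
go (0, -75.1, 226) xyz cm [ 0.02 -0.12  0.27] turn 0.1
plane c [ -2.3 -59.9 202.7] slopes x,y [-0.003  0.027] res 0.63 n 908
door 495 [-7.34152643e-04  5.68447642e+01] y at 40: 56.815398140409165
side L 9 [-52.  -45.4 -39. ]
side R 115 [-112.8 -107.1  -99.5]
side Rplate outer 235 [-112.5 -111.6 -110.7]
```

View pics/s12.png

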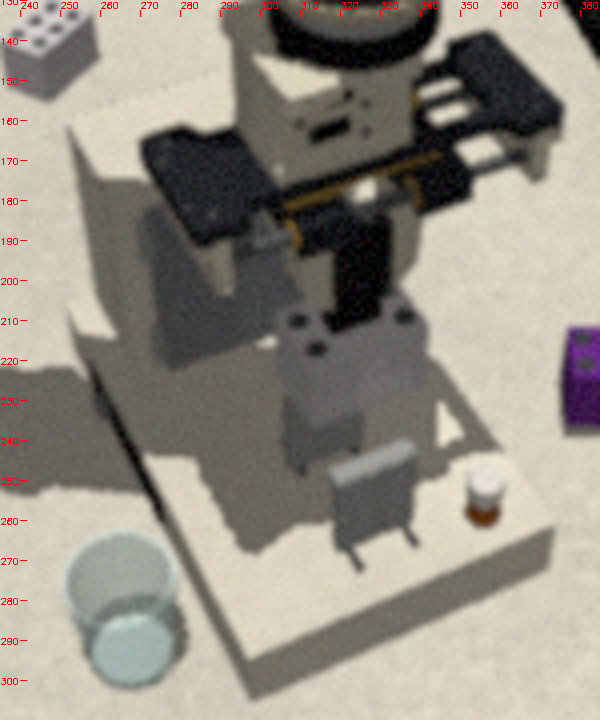

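View pics/t12.png

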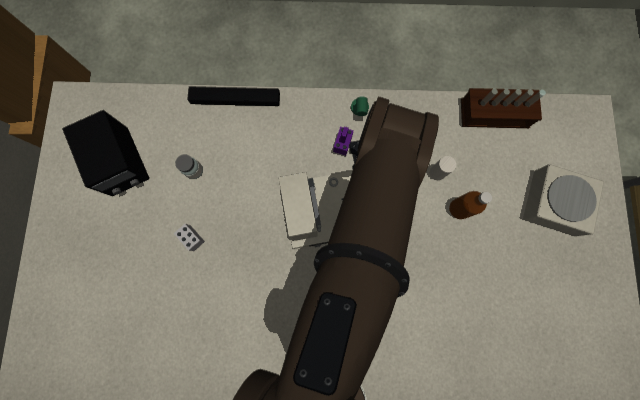

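Request:
arm_command:
  deltas:
    - {"xyz": [0,-0.05,0.1],"turn": 0,"jaw": 255}
    - {"xyz": [0,-0.1,0.2],"turn": 0,"jaw": 255}
    - {"xyz": [0,-0.1,0.2],"turn": 0,"jaw": 255}
    - {"xyz": [0,-0.1,0.2],"turn": 0,"jaw": 255}
    - {"xyz": [0,-0.1,0.2],"turn": 0,"jaw": 255}

```text
clock: 12.07
position: [0.5984, -0.0971, 0.2264]
ee_rot: [1.97, 2.44, -0.004]
force: [-0.3, 0.1, -4.1]
width: 0.325
```

```bash
python3 -c "
from h import *
st(); w=get_image('wrist');wtilt(w,285,350,202,216); cv2.imwrite('pics/w13.png',w['frame'][:,:,::-1])
o,_,_=st(); print(abs(o['dq']).max())"
```

```text
t 12.07 heater [  0.1 -75.3] z 226.4 jawyaw-heater 0.07 tilt 0.33 w 29.9 F_h [-0.2  0.2] -4.1 q [-0.32  0.43  0.56  1.66 -0.25  1.12  0.52]
plane c [ -3.5 -59.9 200.4] slopes x,y [-0.004  0.026] res 0.61 n 908
t 12.12 heater [  0.1 -75.3] z 226.4 jawyaw-heater 0.07 tilt 0.33 w 29.8 F_h [-0.   0.2] -3.5 q [-0.32  0.43  0.56  1.66 -0.25  1.12  0.52]
0.0011171213391739658
```

View pics/w13.png

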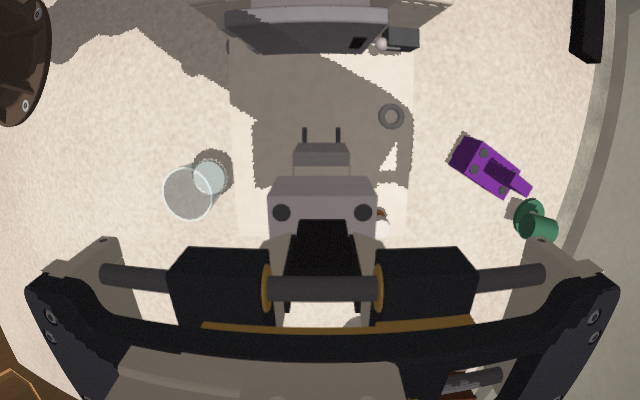

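The block is held still. Its body top is at about 200 mm, which puts the foot at about 136 mm, 20 mm above the cheeks. The door is shut, and the ring, vial and beaker stand where they were.

```bash
python3 -c "
from cell import sign_off; print(sign_off())"
```

```text
the job is handed in; nothing more can be done
None
```

I shut the door, rocked the block free, lifted it straight up and handed the job in after about 12 s, with the block still held. No check failed.

- **Door:** I pushed it shut past its catch with the closed fingers, at about 22 N at the end. It stayed shut after I backed off: the slope of its outer face measured about 0 rad, with the face at heater y = 56.8 mm (57 is shut).
- **Cheeks:** I gripped the black handle by its 30 mm faces at 25 N and rocked it about ±14.5 mm at the grip. The right cheek slid 6.0 mm. The left measured 6.6 mm, about 0.6 mm over its 6 mm travel and within calibration error. Both stayed open.
- **Final hold:** The gripper is at heater (0.1, -75.3) mm and almost motionless (0.001 rad/s). The block's foot is about 136 mm above the bench, which is 20 mm above the cheeks.
- **Upright:** The depth fit of the block's top showed a slope of 0.026 rad, against 0.006 rad when it was seated. It therefore leans about 1°, and I left that as it was.
- **Other objects:** In the last pictures, everything visible on the bench and the heater stood where it started.

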